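# Put the desk things back in their matching trays

## Task

Put each of the four loose desk things back in the wooden tray made to its outline: the tin in the large round tray, the roll of tape in the small round one, the note block in the square one and the stapler in the long one. Each must end up right way up and flat on the floor of its tray, inside the rim. Leave the yellow mug and the wooden phone stand where they are.

Things in the scene. Friction and masses are not known exactly. Their poses are not given: they have to be found in the camera images.
- tin: closed round tin of bare aluminium, upright, 64 mm diameter at its lid (62 mm below 30 mm), 40 mm high. Loose, about 0.12 kg. Origin at the centre of its underside, z up.
- tape: roll of grey adhesive tape lying flat, 44 mm outer diameter, 24 mm hole, 38 mm high. Loose, about 0.06 kg. Origin at the centre of its underside, z up along the roll's axis.
- notes: square block of white note paper with thin grey lines on a grey base, 50 x 50 mm (base 52 x 52 mm, 4 mm high), 40 mm high. Loose, about 0.08 kg. Origin at the centre of its underside, x and y along its sides, z up.
- stapler: small black stapler standing on its base, 90 mm long (x), 26 mm wide (y), 40 mm high; its upper arm, 88 x 24 mm, spans heights 22 to 40 mm and is the part to grip, across y. Loose, about 0.14 kg. Origin at the centre of its underside, z up.
- tray_large_round: large round tray for the tin: inside diameter 80 mm, outside 90 mm. Fixed to the desk. Low tray with a cork floor 3 mm thick and a 5 mm wide dark wooden rim whose top is 9 mm above the desk, 6 mm above the floor of the tray. Origin at the centre of its underside on the desk, z up.
- tray_small_round: small round tray for the roll of tape: inside diameter 60 mm, outside 70 mm. Fixed to the desk. Low tray with a cork floor 3 mm thick and a 5 mm wide dark wooden rim whose top is 9 mm above the desk, 6 mm above the floor of the tray. Origin at the centre of its underside on the desk, z up.
- tray_square: square tray for the note block: 68 x 68 mm inside, 78 x 78 mm outside. Fixed to the desk. Low tray with a cork floor 3 mm thick and a 5 mm wide dark wooden rim whose top is 9 mm above the desk, 6 mm above the floor of the tray. Origin at the centre of its underside on the desk, z up, x and y along its sides.
- tray_long: long narrow tray for the stapler: 106 mm (x) by 42 mm (y) inside, 116 x 52 mm outside. Fixed to the desk. Low tray with a cork floor 3 mm thick and a 5 mm wide dark wooden rim whose top is 9 mm above the desk, 6 mm above the floor of the tray. Origin at the centre of its underside on the desk, z up, x along its length. The stapler may point either way.
- mug: bystander: empty yellow mug lying on its side, 90 mm long (x), 76 mm diameter, handle on +y touching the desk 58 mm from the axis. Origin on the desk under the middle of its axis. Loose.
- phone_stand: bystander: wave-shaped wooden phone stand, about 110 mm long (x), 70 mm wide (y), 100 mm high. Origin at the centre of its underside. Loose.
Not all that is in view belongs to the job. What is shaped like the tin but turquoise is not meant.

How it is judged:
By the outcome, as a careful person would: the job done as asked, in the order asked, and still so for the second after the job is handed in, with the robot touching nothing.
It also fails if it takes over 99 s, if anything falls off the work surface, if the arm or the gripper's body presses on something with over 40 N, if the wrist force passes 120 N, or if a joint passes its speed limit or range.

## Robot

A 6-joint arm with a two-finger parallel gripper is mounted at the origin on the work surface. World frame = base frame: x ahead of the robot, y to its left, z up, the work surface at z = 0. Lengths are in m, angles in degrees, forces in N, time in s.
With the tool pointing down it reaches from about 0.4 to 0.825 m from the base axis. Payload 7 kg.
Tool frame: the origin (TCP) lies at the very end of the fingers, on their centre line; the grasp point (between the pads) lies 19 mm behind it (ctrl.tcp_to_grasp is the distance from the TCP to the grasp point, in m); z points along the fingers, x is the direction in which the jaws open and shut, and the axes are right-handed (so a half turn about z gives the same grasp; the last joint's range is limited). The gripper opens to 88 mm and grips with 3 to 60 N. Pads are 19 mm wide; open, the fingers measure 130 mm over their backs; the gripper's body (78 mm by 193 mm) begins 47 mm behind the grasp point.
Start: joints at [79.704, 20.546, 0.682, 0, -70.136, -16.507], TCP at [0.304, 0.602, 0.227] pointing down, gripper open.
Joint ranges: [-176.03, 176.03], [-82.01, 121.73], [-58.28, 71.71], [-173.87, 95.51], [-174.79, -0.11], [-173.66, 173.66]. Speed limits (degrees/s): [136.94, 136.94, 172.46, 180, 180, 180].

## Interface

Orientations are given as [roll, pitch, yaw] about the fixed x, y, z axes, in that order (R = Rz(yaw) Ry(pitch) Rx(roll)).
In Python, from plant import sensors, vision, ticket, ctrl gives the robot as it stands. The module is installed in compiled form; this text tells all that it offers.
- The arm moves only by the tool drive_tool, never from a script. Its argument "moves" is a list of rows, each a list of 6 numbers: the shift along the tool's x, y, z in units of 0.15 m (1.0 is 0.15 m), then the turn, a rotation vector about the tool's x, y, z in units of 60 degrees (1.0 is 60 degrees). In form: [[dx, dy, dz, rx, ry, rz], ...]. A call has 1 to 8 rows; each row is the pose to reach, as a shift and turn from the pose measured when the call began, along the tool's axes at that moment; what a row does not reach only later rows make up. A row lasts 1/10 s, in which the tool goes at most 50 mm and 8.59 degrees, less where a joint would pass 70% of its speed; a pose out of reach is approached as far as the arm can. A call with a number of a shift or a turn outside -1 to 1 is refused whole. A call with a gripper value outside its range is refused whole. "fingers" is the opening, from -1 (shut) to 1 (fully open), set as the call begins (left out, the last holds). The fingers move at their own pace and stop on an object; the grip force is fixed at half the most. Time passes only in rows, so rows that repeat a pose let the fingers close. It gives the time, the measured TCP pose, the force and the opening at its end, in the units of the state.
- sensors.get_obs(): the state, without advancing time (a new reading comes with each control period).
- vision.snapshot(name): name is "side" or "top"; returns a dict with "pixels" (420x560x3 uint8, red, green, blue), "fx", "fy", "cx", "cy" (pixels), "R" (3x3) and "t" (3): a world point X has camera coordinates R X + t. Camera axes: x right, y down, z forward; pixel columns grow to the right and rows downward; lengths in m; the calibration is good to about 2 mm. A picture is of the moment at which its call begins. There is no depth.
- ticket.close_job(): hands the job in, once; it reports no verdict.
The state is a dict: "clock": time; "joint_pos": joint angles; "qvel": joint speeds; "tau": joint torques, N m; "tool_pos": TCP position; "orientation": TCP orientation; "force": force on the tool from outside, world axes, zero at the start; "moment": the same for the moment, N m; "opening": finger opening in m.
Only numpy, scipy, OpenCV 4.12 (cv2) and the standard library are available. Lean on these libraries where they do the work, as an engineer would, in place of code of your own. Each camera call takes 0.05 s, during which the arm holds its last target.

## Working session

There is one attempt and no reset: what is moved stays moved. The work goes in short steps, Python scripts to look and compute and a tool call to move; the robot and the scene stay as the last step left them, time stands still between calls to the robot, and variables do not carry over. Pictures are saved under pics/ and viewed, and the job is handed in when it is done.

Besides the shell and the picture viewer there is one more tool, called after "Emit:" as name(argument=value, ...) on one line, values as JSON. drive_tool: Moves the arm, as the interface text tells. Shifts and turns lie within -1 to 1; 1 stands for 0.15 m of shift or 60 degrees of turn. Its arguments: {"type":"object","properties":{"moves":{"type":"array"},"fingers":{"type":"number"}},"required":["moves"]}

```bash
mkdir -p pics; python3 - <<'E'
from plant import sensors, vision, ctrl
import cv2,pickle
o=sensors.get_obs(); print({k:o[k] for k in('clock','tool_pos','orientation','opening','force')}, ctrl.tcp_to_grasp)
for n in('top','side'):
    s=vision.snapshot(n); pickle.dump(s,open(n+'0.pkl','wb'))
    cv2.imwrite(f'pics/{n}0.png',s['pixels'][:,:,::-1]); print(n,s['fx'],s['cx'],s['cy'],s['R'],s['t'])
E
```

```text
{'clock': 0.0, 'tool_pos': array([0.3041822 , 0.60201811, 0.22563514]), 'orientation': array([-1.79992982e+02, -9.47092778e-02, -1.16813955e+02]), 'opening': 0.08758277596620326, 'force': array([-0.46507891, -0.14796538,  0.48193098])} 0.0188
top 526.4908472303243 285.1143604373483 215.7613573268941 [[ 0.00928101 -0.9998789  -0.01249207]
 [-0.99621992 -0.00816657 -0.08648227]
 [ 0.08636978  0.0132475  -0.99617507]] [1.47855316e-03 5.92972538e-01 1.55531254e+00]
side 434.20409607163515 279.9252074080141 205.3781080899547 [[ 0.97425536 -0.22510663  0.01238944]
 [-0.16404388 -0.74553029 -0.64596764]
 [ 0.15464831  0.62730503 -0.76326424]] [-0.57001593  0.11320614  0.97426392]
```

View pics/top0.png

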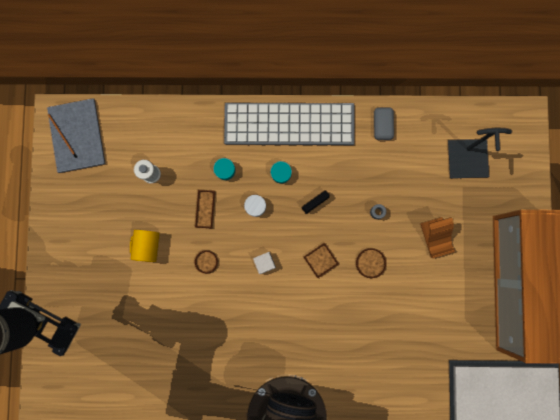

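View pics/side0.png

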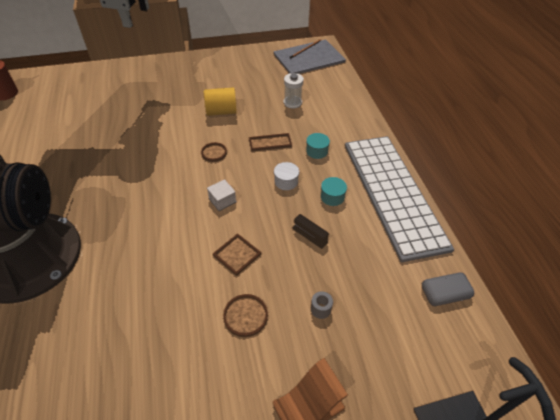

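Top image: the candidates for the tin are the aluminium round (255,205) and the turquoise ones (224,169) and (281,172). There is also a grey bottle at (147,170), which is taller and has a nozzle. The bare metal one at (255,205) fits the description. I'll confirm it in an enlarged crop.

```bash
python3 - <<'E'
import cv2
a=cv2.imread('pics/top0.png')[150:290,180:410]
cv2.imwrite('pics/topcrop.png',cv2.resize(a,None,fx=3.4,fy=3.4,interpolation=cv2.INTER_CUBIC))
a=cv2.imread('pics/side0.png')[110:350,180:360]
cv2.imwrite('pics/sidecrop.png',cv2.resize(a,None,fx=2.5,fy=2.5,interpolation=cv2.INTER_CUBIC))
E
```

```text
(no output)
```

View pics/topcrop.png

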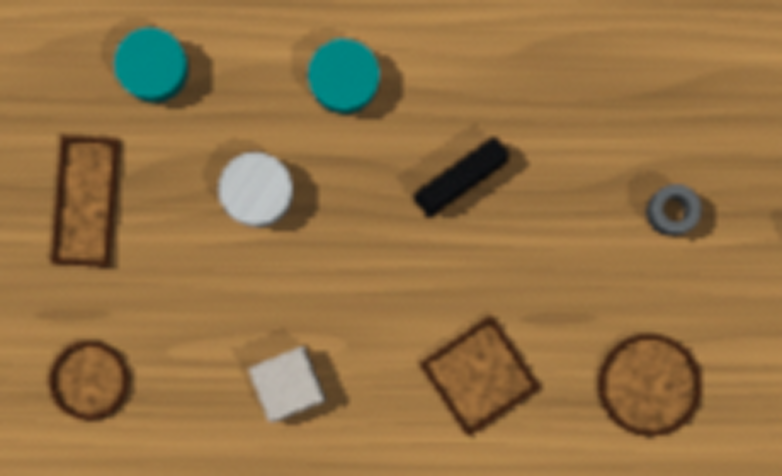

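View pics/sidecrop.png

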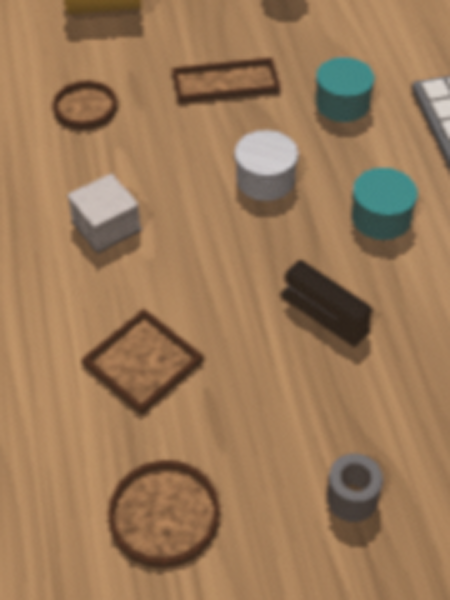

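```bash
cat > h.py <<'E'
import numpy as np,cv2,pickle
from scipy.optimize import minimize
U=4
def proj(s,P):
    c=np.asarray(P)@s['R'].T+s['t']
    return np.c_[s['fx']*c[:,0]/c[:,2]+s['cx'],s['fy']*c[:,1]/c[:,2]+s['cy']]
def unproj(s,uv,z):
    d=s['R'].T@np.array([(uv[0]-s['cx'])/s['fx'],(uv[1]-s['cy'])/s['fy'],1]); o=-s['R'].T@s['t']
    return o+d*(z-o[2])/d[2]
def circ(r,z): a=np.linspace(0,2*np.pi,60,endpoint=False); return np.c_[r*np.cos(a),r*np.sin(a),0*a+z]
def rect(lx,ly,z): return np.array([[i*lx/2,j*ly/2,z] for i in(-1,1) for j in(-1,1)])
M={'tin':np.r_[circ(.031,0),circ(.032,.03),circ(.032,.04)],'tape':np.r_[circ(.022,0),circ(.022,.038)],
'notes':np.r_[rect(.052,.052,0),rect(.052,.052,.004),rect(.05,.05,.04)],
'stapler':np.r_[rect(.09,.026,0),rect(.088,.024,.04)],
'LR':np.r_[circ(.045,0),circ(.045,.009)],'SR':np.r_[circ(.035,0),circ(.035,.009)],
'SQ':np.r_[rect(.078,.078,0),rect(.078,.078,.009)],'LO':np.r_[rect(.116,.052,0),rect(.116,.052,.009)]}
def mask(s,uv,kind,w=36):
    u,v=map(int,uv); im=s['pixels'][v-w:v+w,u-w:u+w]
    im=cv2.resize(im,None,fx=U,fy=U,interpolation=cv2.INTER_LINEAR)
    hsv=cv2.cvtColor(im,cv2.COLOR_RGB2HSV)
    if kind=='grey': m=hsv[...,1]<75
    elif kind=='black': m=hsv[...,2]<50
    else: m=hsv[...,2]<85
    m=m.astype(np.uint8)
    cs,_=cv2.findContours(m,cv2.RETR_EXTERNAL,cv2.CHAIN_APPROX_NONE)
    cs=[c for c in cs if cv2.contourArea(c)>300]
    c=min(cs,key=lambda c:np.hypot(*(c.mean((0,1))-U*w)))
    if kind!='x': c=cv2.convexHull(c)
    out=np.zeros_like(m); cv2.fillPoly(out,[c],1)
    return out,(u-w,v-w),im
def sil(s,name,p,off,shape,z0=0):
    x,y,a=p; R=np.array([[np.cos(a),-np.sin(a),0],[np.sin(a),np.cos(a),0],[0,0,1]])
    P=M[name]@R.T+[x,y,z0]
    q=(proj(s,P)-off+.5)*U-.5
    h=cv2.convexHull(q.astype(np.float32))
    o=np.zeros(shape,np.uint8); cv2.fillPoly(o,[np.round(h*16).astype(np.int32)],1,shift=4); return o
def fit(views,name,kind,uvs,p0,z0=0,yaw=True):
    ms=[(s,)+mask(s,uv,kind) for s,uv in zip(views,uvs)]
    def cost(q):
        c=0
        for s,m,off,_ in ms:
            o=sil(s,name,(q[0]/100,q[1]/100,q[2] if yaw else 0),off,m.shape,z0); c+=1-(o&m).sum()/max(1,(o|m).sum())
        return c
    best=None
    for a in (np.radians([0,30,60,90,120,150]) if yaw else [0]):
        st=np.array([p0[0]*100,p0[1]*100,a]); n=3
        r=minimize(cost,st,method='Nelder-Mead',options=dict(initial_simplex=[st,st+[1,0,0],st+[0,1,0],st+[0,0,.3]],xatol=1e-3,fatol=1e-4))
        if best is None or r.fun<best.fun: best=r
    x=best.x; vis=[]
    for s,m,off,im in ms:
        o=sil(s,name,(x[0]/100,x[1]/100,x[2] if yaw else 0),off,m.shape,z0); v=im.copy()
        for k,col in((m,(255,0,0)),(o,(0,255,0))):
            c,_=cv2.findContours(k,0,2); cv2.drawContours(v,c,-1,col,1)
        vis.append(cv2.resize(v,(190,190)))
    return (x[0]/100,x[1]/100,np.degrees(x[2])),best.fun,np.vstack(vis)
E
cat > m0.py <<'E'
from h import *
t=pickle.load(open('top0.pkl','rb')); s=pickle.load(open('side0.pkl','rb'))
L=[('tin','grey',(255,205),.04),('tape','grey',(378,212),.038),('notes','grey',(264,263),.04),('stapler','black',(316,202),.04),
('LO','rim',(205,209),.009),('SR','rim',(206,262),.009),('SQ','rim',(321,260),.009),('LR','rim',(371,263),.009)]
V=[]
for n,k,uv,z in L:
    p=unproj(t,uv,z); w=proj(s,[[p[0],p[1],z/2]])[0]
    yaw=n in('notes','stapler','LO','SQ')
    for vs,us in(([t,s],[uv,w]),([t],[uv]),([s],[w])):
        r,c,v=fit(vs,n,k,us,p,yaw=yaw); print(n,len(vs),np.round(r,4),round(c,3), 'mid' if len(us)==2 else '')
        if len(vs)==2: V.append(v)
cv2.imwrite('pics/fit0.png',np.vstack([np.hstack(V[:4])[:,:,::-1]]))
cv2.imwrite('pics/fit1.png',np.vstack([np.hstack(V[4:])[:,:,::-1]]))
E
python3 m0.py
```

```text
tin 2 [0.6236 0.0989 5.3923] 0.082 mid
tin 1 [0.6235 0.0984 5.5593] 0.032 
tin 1 [ 0.6241  0.1001 -1.5725] 0.024 
tape 2 [ 0.6084 -0.2711  5.737 ] 0.215 mid
tape 1 [ 0.6086 -0.2718  7.6499] 0.095 
tape 1 [ 0.6095 -0.2685  3.3219] 0.108 
notes 2 [ 0.4523  0.0702 22.8892] 0.117 mid
notes 1 [ 0.4521  0.0692 22.3682] 0.042 
notes 1 [ 0.4528  0.0719 21.3148] 0.027 
stapler 2 [  0.6365  -0.0837 -52.7707] 0.53 mid
stapler 1 [ 6.365000e-01 -8.440000e-02  1.274267e+02] 0.111 
stapler 1 [  0.6362  -0.0837 -65.0627] 0.395 
LO 2 [  0.6138   0.251  176.998 ] 0.866 mid
LO 1 [  0.6129   0.2512 176.6431] 0.036 
LO 1 [ 0.6186  0.2901 -9.1703] 0.818 
SR 2 [ 0.453   0.2439 16.0618] 1.183 mid
SR 1 [ 0.4537  0.2397 12.1604] 0.431 
SR 1 [  0.4561   0.2807 -29.6894] 0.736 
SQ 2 [ 0.4612 -0.1021 34.3689] 0.347 mid
SQ 1 [ 0.4608 -0.1027 34.6534] 0.268 
SQ 1 [ 0.4616 -0.1004 33.8214] 0.07 
LR 2 [ 0.4548 -0.2527  4.5153] 1.186 mid
LR 1 [ 0.4527 -0.2552 11.7695] 0.542 
LR 1 [  0.4565  -0.222  -21.6596] 0.623
```

```bash
python3 - <<'E'
s=open('h.py').read()
s=s.replace("""    c=min(cs,key=lambda c:np.hypot(*(c.mean((0,1))-U*w)))
""","""    if kind=='rim':
        cs=[c for c in cs if c.min()>1 and c.max()<2*w*U-2 and max(cv2.boundingRect(c)[2:])>14*U/2]
        c=np.vstack(cs)
    else: c=min(cs,key=lambda c:np.hypot(*(c.mean((0,1))-U*w)))
""").replace("hsv[...,2]<85","hsv[...,2]<95").replace("cv2.contourArea(c)>300","cv2.contourArea(c)>60")
open('h.py','w').write(s)
E
python3 m0.py
```

```text
tin 2 [0.6236 0.0989 5.3923] 0.082 mid
tin 1 [0.6235 0.0984 5.5593] 0.032 
tin 1 [ 0.6241  0.1001 -1.5725] 0.024 
tape 2 [ 0.6084 -0.2711  5.737 ] 0.215 mid
tape 1 [ 0.6086 -0.2718  7.6499] 0.095 
tape 1 [ 0.6095 -0.2685  3.3219] 0.108 
notes 2 [ 0.4523  0.0702 22.8892] 0.117 mid
notes 1 [ 0.4521  0.0692 22.3682] 0.042 
notes 1 [ 0.4528  0.0719 21.3148] 0.027 
stapler 2 [  0.6365  -0.0837 -52.7707] 0.53 mid
stapler 1 [ 6.365000e-01 -8.440000e-02  1.274267e+02] 0.111 
stapler 1 [  0.6362  -0.0837 -65.0627] 0.395 
LO 2 [  0.6141   0.2518 177.1565] 0.107 mid
LO 1 [ 0.6139  0.2509 -3.0127] 0.05 
LO 1 [ 0.6147  0.2519 -3.1445] 0.052 
SR 2 [0.4536 0.2445 4.0353] 0.114 mid
SR 1 [0.4535 0.2441 4.3851] 0.029 
SR 1 [0.4542 0.2456 7.7268] 0.076 
SQ 2 [ 0.4615 -0.1018 33.7035] 0.054 mid
SQ 1 [ 0.4613 -0.102  34.7895] 0.019 
SQ 1 [ 0.4609 -0.1017 34.4089] 0.033 
LR 2 [ 0.4546 -0.252   7.3835] 0.059 mid
LR 1 [ 0.4548 -0.2521  7.5837] 0.025 
LR 1 [ 0.4544 -0.252  14.0201] 0.033
```

View pics/fit0.png

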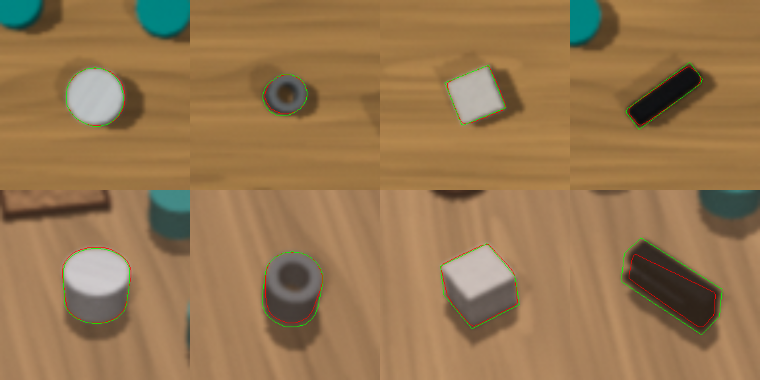

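View pics/fit1.png

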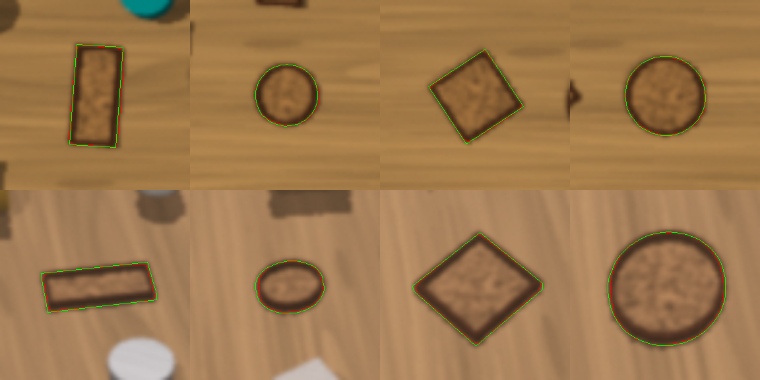

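The crop confirms the aluminium tin at (255,205). The fits agree between the two cameras to about 2 mm. I'll work in the order named: tin, tape, notes, stapler.

```bash
cat > go.py <<'E'
import sys,numpy as np
from scipy.spatial.transform import Rotation as Ro
from plant import sensors
o=sensors.get_obs(); R=Ro.from_euler('xyz',o['orientation'],degrees=True)
print('t',round(o['clock'],2),np.round(o['tool_pos'],4),np.round(o['orientation'],1),'F',np.round(o['force'],1),'op',round(o['opening'],4))
a=list(map(float,sys.argv[1:]))
for i in range(0,len(a),4):
    x,y,z,w=a[i:i+4]
    d=R.inv().apply(np.array([x,y,z])-o['tool_pos'])/.15
    r=(R.inv()*Ro.from_euler('xyz',[180,0,w],degrees=True)).as_rotvec(degrees=True)/60
    print(np.round(d,3),np.round(r,3))
E
python3 go.py .6236 .099 .2 -180 .6236 .099 .014 -180
```

```text
t 0.1 [0.3042 0.6021 0.2257] [-1.800e+02 -1.000e-01 -1.168e+02] F [ 0.1  0.4 -0.2] op 0.0879
[ 2.033 -3.413  0.175] [-1.000e-03 -1.000e-03  1.053e+00]
[ 2.031 -3.413  1.415] [-1.000e-03 -1.000e-03  1.053e+00]
```

Emit:
drive_tool(moves=[[0.15,-0.25,0,0,0,0.13],[0.3,-0.5,0,0,0,0.26],[0.45,-0.75,0.03,0,0,0.39],[0.6,-1.0,0.05,0,0,0.52],[0.6,-1.0,0.05,0,0,0.52]])

```text
clock: 0.6
tool_pos: [0.399, 0.4498, 0.2179]
orientation: [-179.9, -0.2, -148.5]
force: [1.2, 0.1, 1.0]
opening: 0.0873
```

```bash
python3 go.py .6236 .099 .2 -180 
```

```text
t 0.6 [0.399  0.4498 0.2179] [-179.9   -0.2 -148.5] F [1.2 0.1 1. ] op 0.0873
[-0.054 -2.776  0.124] [-0.002 -0.002  0.525]
```

Emit:
drive_tool(moves=[[0,-0.3,0,0,0,0.13],[-0.01,-0.6,0.02,0,0,0.26],[-0.02,-0.9,0.05,0,0,0.39],[-0.02,-1.0,0.06,0,0,0.52],[-0.02,-1.0,0.06,0,0,0.52]])

```text
clock: 1.1
tool_pos: [0.4806, 0.3215, 0.2087]
orientation: [-179.8, -0.1, -180.0]
force: [0.2, 1.1, 0.2]
opening: 0.0875
```

```bash
python3 go.py .6236 .099 .15 -180 
```

```text
t 1.1 [0.4806 0.3215 0.2087] [-1.798e+02 -1.000e-01 -1.800e+02] F [0.2 1.1 0.2] op 0.0875
[-0.954 -1.482  0.395] [-0.004 -0.002  0.   ]
```

Emit:
drive_tool(moves=[[-0.2,-0.25,0,0,0,0],[-0.4,-0.5,0,0,0,0],[-0.6,-0.75,0.1,0,0,0],[-0.8,-1.0,0.2,0,0,0],[-0.95,-1.0,0.3,0,0,0],[-0.95,-1.0,0.3,0,0,0]])

```text
clock: 1.7
tool_pos: [0.6239, 0.1705, 0.1606]
orientation: [-179.7, -0.3, -180.0]
force: [-0.6, -0.1, -1.0]
opening: 0.0881
```

```bash
python3 go.py .6236 .099 .05 -180 
```

```text
t 1.7 [0.6239 0.1705 0.1606] [-179.7   -0.3 -180. ] F [-0.6 -0.1 -1. ] op 0.0881
[-0.002 -0.472  0.74 ] [-0.006 -0.006  0.001]
```

Emit:
drive_tool(moves=[[0,-0.24,0,0,0,0],[0,-0.47,0.1,0,0,0],[0,-0.47,0.3,0,0,0],[0,-0.47,0.55,0,0,0],[0,-0.47,0.65,0,0,0],[0,-0.47,0.65,0,0,0]])

```text
clock: 2.3
tool_pos: [0.6214, 0.1, 0.0612]
orientation: [-179.6, -0.6, -179.8]
force: [-0.9, 0.3, -0.1]
opening: 0.0878
```

```bash
python3 go.py .6236 .099 .014 -180; python3 - <<'E'
from plant import vision
import cv2
s=vision.snapshot('side'); cv2.imwrite('pics/s1.png',cv2.resize(s['pixels'][80:280,150:420,::-1],None,fx=2.8,fy=2.8))
E
```

```text
t 2.3 [0.6214 0.1    0.0612] [-179.6   -0.6 -179.8] F [-0.9  0.3 -0.1] op 0.0878
[-0.018 -0.005  0.314] [-0.007 -0.01   0.004]
```

View pics/s1.png

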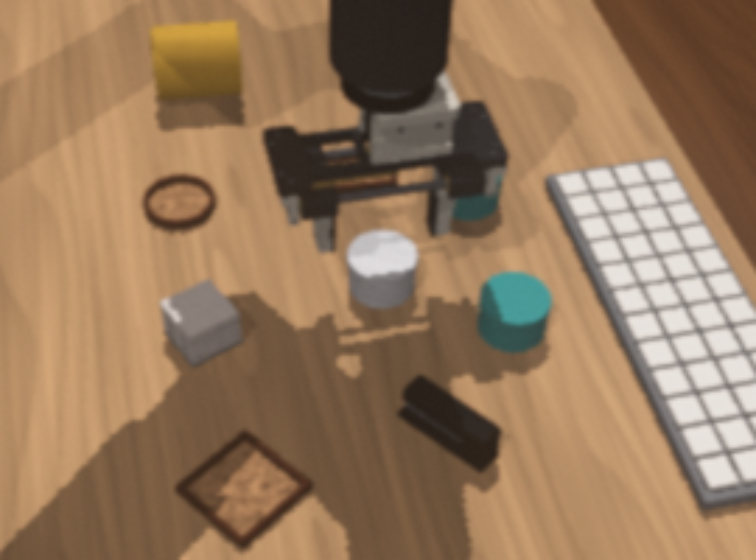

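The fingers at crop (323,225) and (440,215) straddle the tin at (383,270), so I'll descend.

Emit:
drive_tool(moves=[[-0.018,-0.005,0.1,-0.007,-0.01,0.004],[-0.018,-0.005,0.2,-0.007,-0.01,0.004],[-0.018,-0.005,0.3,-0.007,-0.01,0.004],[-0.018,-0.005,0.314,-0.007,-0.01,0.004],[-0.018,-0.005,0.314,-0.007,-0.01,0.004]])

```text
clock: 2.85
tool_pos: [0.6257, 0.1001, 0.0171]
orientation: [179.9, 0.2, -179.9]
force: [-0.5, -0.3, -0.2]
opening: 0.088
```

Emit:
drive_tool(moves=[[0,0,0,0,0,0],[0,0,0,0,0,0],[0,0,0,0,0,0],[0,0,0,0,0,0],[0,0,0,0,0,0],[0,0,0,0,0,0]], fingers=-1)

```text
clock: 3.45
tool_pos: [0.6258, 0.1002, 0.0176]
orientation: [179.9, 0.3, -179.9]
force: [-2.5, 1.3, 5.9]
opening: 0.062
```

```bash
python3 go.py .6236 .099 .12 -180 
```

```text
t 3.45 [0.6258 0.1002 0.0176] [ 179.9    0.3 -179.9] F [-2.5  1.3  5.9] op 0.062
[ 0.012 -0.007 -0.683] [0.001 0.004 0.001]
```

Emit:
drive_tool(moves=[[0,0,-0.05,0,0,0],[0,0,-0.15,0,0,0],[0,0,-0.3,0,0,0],[0,0,-0.5,0,0,0],[0,0,-0.7,0,0,0],[0,0,-0.7,0,0,0]])

```text
clock: 4.05
tool_pos: [0.628, 0.1008, 0.1277]
orientation: [179.8, 0.7, -179.9]
force: [0.6, 0.1, 0.0]
opening: 0.0624
```

```bash
python3 go.py .4547 -.252 .12 -180;  python3 - <<'E'
from plant import vision
import cv2
s=vision.snapshot('side'); cv2.imwrite('pics/s2.png',cv2.resize(s['pixels'][80:280,150:420,::-1],None,fx=2.8,fy=2.8))
E
```

```text
t 4.05 [0.628  0.1008 0.1277] [ 179.8    0.7 -179.9] F [0.6 0.1 0. ] op 0.0624
[ 1.161 -2.35   0.03 ] [0.003 0.011 0.002]
```

View pics/s2.png

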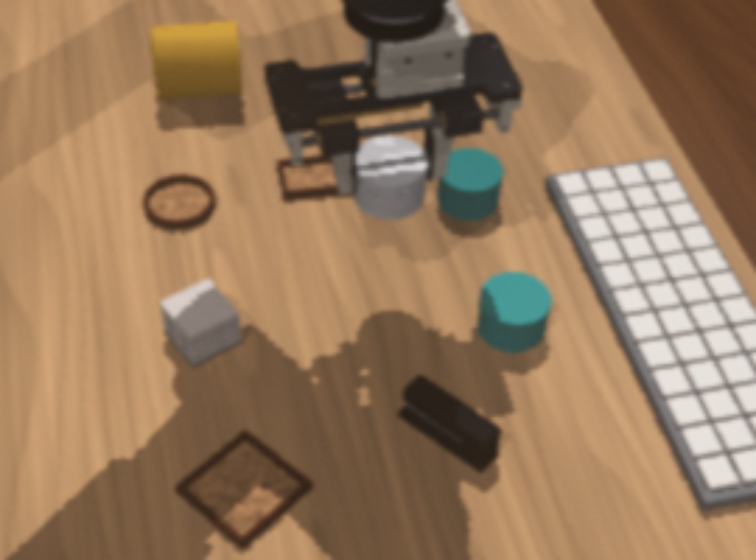

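The tin is held level. Now the transit to the large round tray.

Emit:
drive_tool(moves=[[0.1,-0.2,0,0,0.005,0],[0.2,-0.4,0,0,0.01,0],[0.3,-0.6,0,0,0.01,0],[0.4,-0.8,0,0,0.01,0],[0.5,-1.0,0,0,0.01,0],[0.5,-1.0,0,0,0.01,0]])

```text
clock: 4.7
tool_pos: [0.549, -0.0523, 0.1233]
orientation: [179.9, -0.3, 179.9]
force: [-0.3, -0.5, -0.6]
opening: 0.0622
```

Emit:
drive_tool(moves=[[0.1,-0.2,0,0,0,0],[0.2,-0.4,0,0,0,0],[0.3,-0.6,0,0,0,0],[0.4,-0.8,0,0,0,0],[0.5,-1.0,0,0,0,0],[0.5,-1.0,0,0,0,0]])

```text
clock: 5.3
tool_pos: [0.4716, -0.2043, 0.1225]
orientation: [179.8, -0.4, 179.7]
force: [-0.8, 0.9, -1.7]
opening: 0.0622
```

```bash
python3 go.py .4547 -.252 .06 -180
```

```text
t 5.3 [ 0.4716 -0.2043  0.1225] [179.8  -0.4 179.7] F [-0.8  0.9 -1.7] op 0.0622
[ 0.108 -0.32   0.416] [ 0.003 -0.006 -0.004]
```

Emit:
drive_tool(moves=[[0.05,-0.16,0,0,-0.006,0],[0.108,-0.32,0.1,0.003,-0.006,-0.004],[0.108,-0.32,0.25,0.003,-0.006,-0.004],[0.108,-0.32,0.42,0.003,-0.006,-0.004],[0.108,-0.32,0.42,0.003,-0.006,-0.004],[0.108,-0.32,0.42,0.003,-0.006,-0.004]])

```text
clock: 5.9
tool_pos: [0.4548, -0.2518, 0.0592]
orientation: [-180.0, -0.1, -180.0]
force: [0.7, -0.6, -0.8]
opening: 0.0624
```

```bash
python3 go.py .4547 -.251 .0205 -180;  python3 - <<'E'
from plant import vision
import cv2
s=vision.snapshot('side'); cv2.imwrite('pics/s3.png',cv2.resize(s['pixels'][220:400,160:400,::-1],None,fx=3,fy=3))
E
```

```text
t 5.9 [ 0.4548 -0.2518  0.0592] [-1.8e+02 -1.0e-01 -1.8e+02] F [ 0.7 -0.6 -0.8] op 0.0624
[-0.     0.005  0.258] [-0.    -0.002  0.   ]
```

View pics/s3.png

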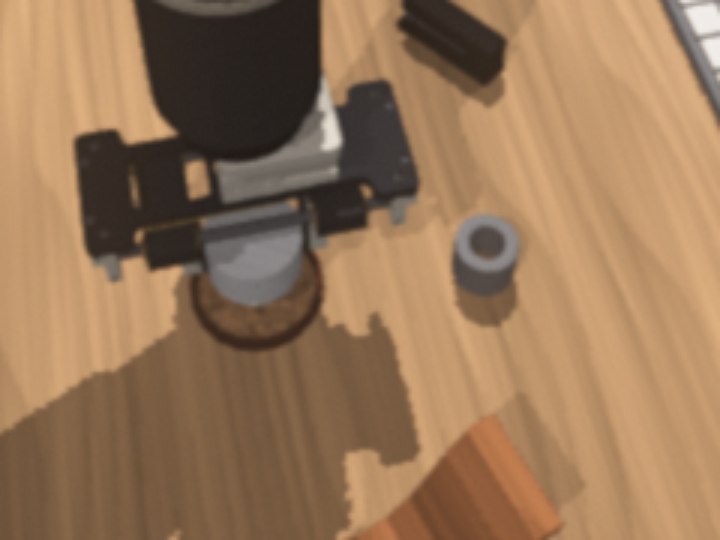

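The tin at crop (255,265) hangs just above the tray, whose centre is at (257,295). I'll lower it slowly.

Emit:
drive_tool(moves=[[0,0.003,0.06,0,-0.002,0],[0,0.003,0.12,0,-0.002,0],[0,0.003,0.18,0,-0.002,0],[0,0.003,0.22,0,-0.002,0],[0,0.003,0.24,0,-0.002,0],[0,0.003,0.255,0,-0.002,0],[0,0.003,0.255,0,-0.002,0],[0,0.003,0.255,0,-0.002,0]])

```text
clock: 6.75
tool_pos: [0.4556, -0.2515, 0.0219]
orientation: [-180.0, 0.1, -180.0]
force: [0.9, -0.6, -1.2]
opening: 0.0621
```

```bash
python3 go.py .4547 -.251 .02 -180
```

```text
t 6.75 [ 0.4556 -0.2515  0.0219] [-1.8e+02  1.0e-01 -1.8e+02] F [ 0.9 -0.6 -1.2] op 0.0621
[0.006 0.004 0.013] [-0.001  0.002  0.001]
```

Contact isn't felt yet, so I'll go down another 1–2 mm and then release.

Emit:
drive_tool(moves=[[0.003,0.002,0.008,0,0,0],[0.003,0.002,0.014,0,0,0],[0.003,0.002,0.014,0,0,0]])

```text
clock: 7.05
tool_pos: [0.4554, -0.2514, 0.0205]
orientation: [-179.9, 0.2, -180.0]
force: [-2.6, 0.9, 5.9]
opening: 0.0622
```

Emit:
drive_tool(moves=[[0,0,0,0,0,0],[0,0,0,0,0,0],[0,0,0,0,0,0],[0,0,0,0,0,0],[0,0,0,0,0,0]], fingers=1)

```text
clock: 7.55
tool_pos: [0.4554, -0.2513, 0.0205]
orientation: [-179.9, 0.2, -180.0]
force: [-0.1, 0.1, -0.4]
opening: 0.0874
```

Emit:
drive_tool(moves=[[0,0,-0.1,0,0,0],[0,0,-0.25,0,0,0],[0,0,-0.5,0,0,0],[0,0,-0.7,0,0,0],[0,0,-0.7,0,0,0]])

```text
clock: 8.05
tool_pos: [0.4577, -0.252, 0.1298]
orientation: [-179.8, 0.6, -179.9]
force: [1.0, 0.3, -0.0]
opening: 0.0875
```

```bash
python3 go.py .609 -.2703 .12 -180
```

```text
t 8.05 [ 0.4577 -0.252   0.1298] [-179.8    0.6 -179.9] F [ 1.   0.3 -0. ] op 0.0875
[-1.008 -0.124  0.075] [-0.003  0.009  0.002]
```

Emit:
drive_tool(moves=[[-0.25,-0.03,0,0,0.009,0],[-0.5,-0.06,0,0,0.009,0],[-0.75,-0.09,0,0,0.009,0],[-1.0,-0.124,0.1,0,0.009,0],[-1.0,-0.124,0.3,0,0.009,0],[-1.0,-0.124,0.45,0,0.009,0],[-1.0,-0.124,0.45,0,0.009,0]])

```text
clock: 8.75
tool_pos: [0.6057, -0.2698, 0.0591]
orientation: [-179.9, -0.4, -179.9]
force: [-0.8, 0.1, -0.5]
opening: 0.0874
```

```bash
python3 go.py .609 -.2703 .016 -180;  python3 - <<'E'
from plant import vision
import cv2
s=vision.snapshot('side'); cv2.imwrite('pics/s4.png',cv2.resize(s['pixels'][200:400,160:430,::-1],None,fx=2.8,fy=2.8))
E
```

```text
t 8.75 [ 0.6057 -0.2698  0.0591] [-179.9   -0.4 -179.9] F [-0.8  0.1 -0.5] op 0.0874
[-0.024 -0.003  0.287] [-0.001 -0.007  0.001]
```

View pics/s4.png

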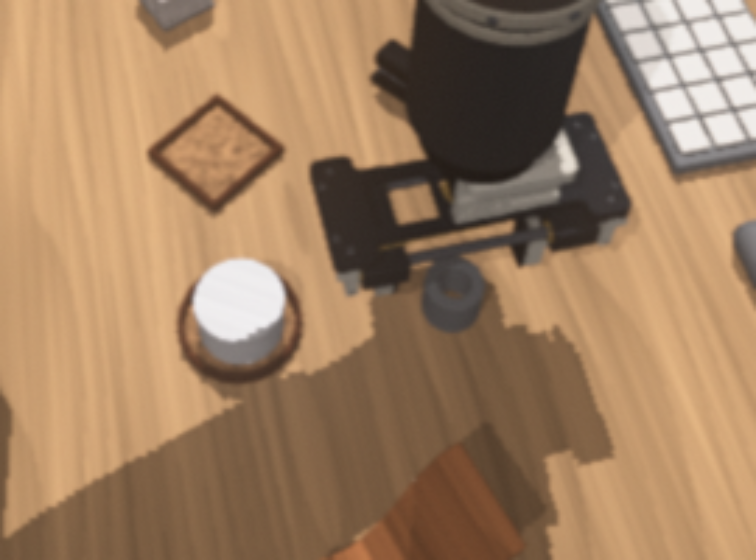

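The tin, at crop (240,310), stands flat inside its tray. The tape at (453,292) lies between the fingers. I'll descend and grip it.

Emit:
drive_tool(moves=[[-0.024,-0.003,0.1,0,-0.007,0],[-0.024,-0.003,0.2,0,-0.007,0],[-0.024,-0.003,0.29,0,-0.007,0],[-0.024,-0.003,0.3,0,-0.007,0],[-0.024,-0.003,0.3,0,-0.007,0]])

```text
clock: 9.3
tool_pos: [0.6102, -0.2708, 0.0165]
orientation: [-179.9, 0.2, -179.9]
force: [0.1, 0.0, 0.3]
opening: 0.0873
```

Emit:
drive_tool(moves=[[0,0,0,0,0,0],[0,0,0,0,0,0],[0,0,0,0,0,0],[0,0,0,0,0,0],[0,0,0,0,0,0],[0,0,0,0,0,0],[0,0,0,0,0,0]], fingers=-1)

```text
clock: 10.0
tool_pos: [0.6101, -0.2709, 0.0165]
orientation: [-179.9, 0.1, -179.9]
force: [0.1, -0.1, 1.0]
opening: 0.0428
```

Emit:
drive_tool(moves=[[0,0,-0.05,0,0,0],[0,0,-0.15,0,0,0],[0,0,-0.3,0,0,0],[0,0,-0.5,0,0,0],[0,0,-0.7,0,0,0],[0,0,-0.7,0,0,0]])

```text
clock: 10.6
tool_pos: [0.6129, -0.2716, 0.1282]
orientation: [-179.7, 0.7, -179.8]
force: [0.1, -0.9, -0.3]
opening: 0.0425
```

```bash
python3 go.py .4537 .2445 .125 -180
```

```text
t 10.6 [ 0.6129 -0.2716  0.1282] [-179.7    0.7 -179.8] F [ 0.1 -0.9 -0.3] op 0.0425
[ 1.052  3.443 -0.008] [-0.005  0.011  0.003]
```

Emit:
drive_tool(moves=[[0.06,0.2,0,0,0.01,0],[0.12,0.4,0,0,0.01,0],[0.18,0.6,0,0,0.01,0],[0.24,0.8,0,0,0.01,0],[0.3,1.0,0,0,0.01,0]])

```text
clock: 11.1
tool_pos: [0.5672, -0.1206, 0.1279]
orientation: [-179.7, 0.1, -179.9]
force: [0.7, 0.3, 0.6]
opening: 0.0424
```

Emit:
drive_tool(moves=[[0.06,0.2,0,0,0,0],[0.12,0.4,0,0,0,0],[0.18,0.6,0,0,0,0],[0.24,0.8,0,0,0,0],[0.3,1.0,0,0,0,0]])

```text
clock: 11.6
tool_pos: [0.5215, 0.0305, 0.1279]
orientation: [-179.7, 0.2, -179.8]
force: [1.5, 0.7, -0.3]
opening: 0.0424
```

Emit:
drive_tool(moves=[[0.06,0.2,0,0,0,0],[0.12,0.4,0,0,0,0],[0.18,0.6,0,0,0,0],[0.24,0.8,0,0,0,0],[0.3,1.0,0,0,0,0]])

```text
clock: 12.1
tool_pos: [0.4757, 0.1817, 0.1281]
orientation: [-179.8, 0.2, -179.8]
force: [0.7, -0.3, -1.4]
opening: 0.0425
```

```bash
python3 go.py .4537 .2445 .065 -180
```

```text
t 12.1 [0.4757 0.1817 0.1281] [-179.8    0.2 -179.8] F [ 0.7 -0.3 -1.4] op 0.0425
[0.148 0.421 0.419] [-0.003  0.004  0.003]
```

Emit:
drive_tool(moves=[[0.07,0.2,0,0,0,0],[0.148,0.42,0.1,0,0.004,0.003],[0.148,0.42,0.25,0,0.004,0.003],[0.148,0.42,0.42,0,0.004,0.003],[0.148,0.42,0.42,0,0.004,0.003],[0.148,0.42,0.42,0,0.004,0.003]])

```text
clock: 12.7
tool_pos: [0.4538, 0.2443, 0.0655]
orientation: [-179.8, 0.0, 180.0]
force: [0.2, 0.5, -0.3]
opening: 0.0427
```

```bash
python3 go.py .4537 .2445 .0195 -180;  python3 - <<'E'
from plant import vision
import cv2
s=vision.snapshot('side'); cv2.imwrite('pics/s5.png',cv2.resize(s['pixels'][60:240,130:370,::-1],None,fx=3,fy=3))
E
```

```text
t 12.7 [0.4538 0.2443 0.0655] [-179.8    0.   180. ] F [ 0.2  0.5 -0.3] op 0.0427
[0.001 0.002 0.306] [-0.004  0.    -0.   ]
```

View pics/s5.png

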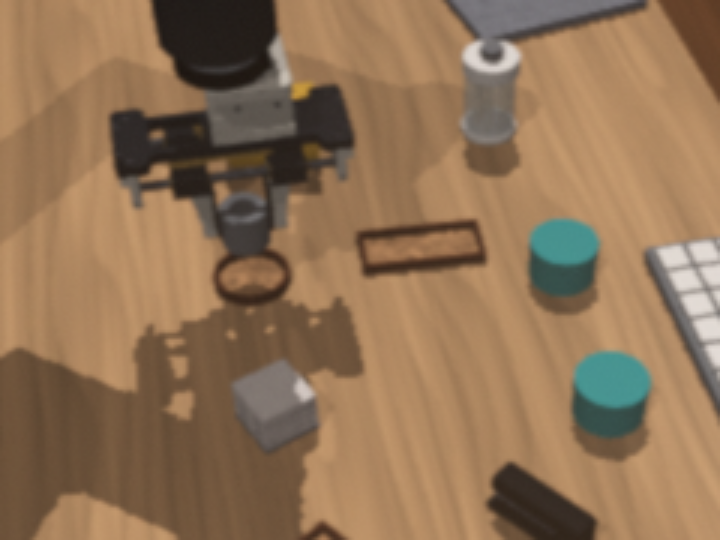

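The tape at crop (245,225) is above the small tray at (252,277). I'll lower it.

Emit:
drive_tool(moves=[[0,0,0.06,0,0,0],[0,0,0.12,0,0,0],[0,0,0.18,0,0,0],[0,0,0.24,0,0,0],[0,0,0.28,0,0,0],[0,0,0.304,0,0,0],[0,0,0.304,0,0,0],[0,0,0.304,0,0,0]])

```text
clock: 13.55
tool_pos: [0.4544, 0.2446, 0.0204]
orientation: [-179.8, 0.1, 180.0]
force: [-0.2, -0.8, 0.7]
opening: 0.0425
```

```bash
python3 go.py .4537 .2445 .0195 -180
```

```text
t 13.55 [0.4544 0.2446 0.0204] [-1.798e+02  1.000e-01  1.800e+02] F [-0.2 -0.8  0.7] op 0.0425
[ 0.005 -0.001  0.006] [-0.003  0.001 -0.   ]
```

Emit:
drive_tool(moves=[[0,0,0.006,0,0,0],[0,0,0.01,0,0,0],[0,0,0.01,0,0,0]])

```text
clock: 13.85
tool_pos: [0.4546, 0.2449, 0.0195]
orientation: [-179.9, 0.1, -180.0]
force: [-2.4, -1.0, 5.6]
opening: 0.0422
```

Emit:
drive_tool(moves=[[0,0,0,0,0,0],[0,0,0,0,0,0],[0,0,0,0,0,0],[0,0,0,0,0,0],[0,0,0,0,0,0],[0,0,0,0,0,0],[0,0,0,0,0,0]], fingers=1)

```text
clock: 14.55
tool_pos: [0.4545, 0.2448, 0.0194]
orientation: [-179.8, 0.1, -180.0]
force: [0.2, 0.9, 0.3]
opening: 0.087
```

Emit:
drive_tool(moves=[[0,0,-0.1,0,0,0],[0,0,-0.25,0,0,0],[0,0,-0.5,0,0,0],[0,0,-0.7,0,0,0],[0,0,-0.7,0,0,0]])

```text
clock: 15.05
tool_pos: [0.4564, 0.247, 0.1287]
orientation: [179.9, 0.4, -180.0]
force: [0.6, 0.1, -0.9]
opening: 0.0877
```

```bash
python3 go.py .4525 .0705 .12 -157.6
```

```text
t 15.05 [0.4564 0.247  0.1287] [ 179.9    0.4 -180. ] F [ 0.6  0.1 -0.9] op 0.0877
[ 0.027 -1.177  0.055] [ 0.001  0.007 -0.373]
```

Emit:
drive_tool(moves=[[0,-0.25,0,0,0.007,-0.1],[0.01,-0.5,0,0,0.007,-0.2],[0.02,-0.75,0,0,0.007,-0.3],[0.027,-1.0,0.05,0,0.007,-0.373],[0.027,-1.0,0.1,0,0.007,-0.373]])

```text
clock: 15.55
tool_pos: [0.4513, 0.0937, 0.1127]
orientation: [179.9, -0.0, -157.6]
force: [0.4, 1.1, 0.2]
opening: 0.0875
```

```bash
python3 go.py .4525 .0705 .06 -157.6
```

```text
t 15.55 [0.4513 0.0937 0.1127] [ 179.9   -0.  -157.6] F [0.4 1.1 0.2] op 0.0875
[ 0.051 -0.146  0.351] [ 0.001 -0.001  0.   ]
```

Emit:
drive_tool(moves=[[0.05,-0.146,0,0,0,0],[0.05,-0.146,0.15,0,0,0],[0.05,-0.146,0.3,0,0,0],[0.05,-0.146,0.35,0,0,0],[0.05,-0.146,0.35,0,0,0]])

```text
clock: 16.05
tool_pos: [0.4519, 0.0704, 0.0591]
orientation: [180.0, -0.2, -157.6]
force: [0.6, 0.2, 0.4]
opening: 0.0877
```

```bash
python3 go.py .4525 .0705 .0155 -157.6;  python3 - <<'E'
from plant import vision
import cv2
s=vision.snapshot('side'); cv2.imwrite('pics/s6.png',cv2.resize(s['pixels'][100:280,130:370,::-1],None,fx=3,fy=3))
E
```

```text
t 16.05 [0.4519 0.0704 0.0591] [ 180.    -0.2 -157.6] F [0.6 0.2 0.4] op 0.0877
[-0.005 -0.001  0.291] [ 0.001 -0.003  0.   ]
```

View pics/s6.png

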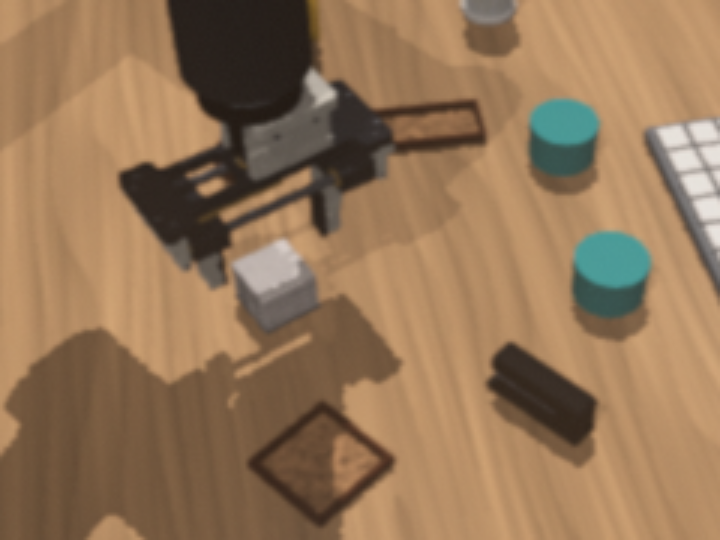

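The fingers straddle the block at crop (275,283) and are square to it. I'll descend, grip and lift.

Emit:
drive_tool(moves=[[-0.005,-0.001,0.1,0,0,0],[-0.005,-0.001,0.2,0,0,0],[-0.005,-0.001,0.28,0,0,0],[-0.005,-0.001,0.295,0,0,0],[-0.005,-0.001,0.295,0,0,0]])

```text
clock: 16.6
tool_pos: [0.4537, 0.0713, 0.0163]
orientation: [180.0, -0.1, -157.6]
force: [0.1, -0.3, 0.2]
opening: 0.0877
```

Emit:
drive_tool(moves=[[0,0,0,0,0,0],[0,0,0,0,0,0],[0,0,0,0,0,0],[0,0,0,0,0,0],[0,0,0,0,0,0],[0,0,0,0,0,0],[0,0,0,0,0,0]], fingers=-1)

```text
clock: 17.3
tool_pos: [0.4536, 0.0712, 0.0164]
orientation: [180.0, -0.1, -157.6]
force: [-1.3, -0.2, 3.9]
opening: 0.0495
```

Emit:
drive_tool(moves=[[0,0,-0.05,0,0,0],[0,0,-0.15,0,0,0],[0,0,-0.3,0,0,0],[0,0,-0.5,0,0,0],[0,0,-0.6,0,0,0],[0,0,-0.6,0,0,0]])

```text
clock: 17.9
tool_pos: [0.4552, 0.072, 0.109]
orientation: [179.9, 0.2, -157.5]
force: [-0.1, -0.4, -0.9]
opening: 0.0497
```

```bash
python3 go.py .461 -.102 .11 -145.5
```

```text
t 17.9 [0.4552 0.072  0.109 ] [ 179.9    0.2 -157.5] F [-0.1 -0.4 -0.9] op 0.0497
[ 0.407 -1.087 -0.009] [ 0.001  0.003 -0.201]
```

Emit:
drive_tool(moves=[[0.08,-0.2,0,0,0,-0.04],[0.16,-0.4,0,0,0,-0.08],[0.24,-0.6,0,0,0,-0.12],[0.32,-0.8,0,0,0,-0.16],[0.407,-1.0,0,0,0.003,-0.2],[0.407,-1.0,0,0,0.003,-0.2]])

```text
clock: 18.5
tool_pos: [0.455, -0.0926, 0.1078]
orientation: [179.9, -0.1, -145.6]
force: [0.7, -0.4, -0.0]
opening: 0.0497
```

```bash
python3 go.py .461 -.102 .05 -145.5
```

```text
t 18.5 [ 0.455  -0.0926  0.1078] [ 1.799e+02 -1.000e-01 -1.456e+02] F [ 0.7 -0.4 -0. ] op 0.0497
[ 0.002 -0.075  0.385] [ 0.001 -0.001 -0.002]
```

Emit:
drive_tool(moves=[[0.002,-0.075,0.05,0,0,0],[0.002,-0.075,0.15,0,0,0],[0.002,-0.075,0.3,0,0,0],[0.002,-0.075,0.385,0,0,0],[0.002,-0.075,0.385,0,0,0]])

```text
clock: 19.0
tool_pos: [0.4592, -0.1019, 0.048]
orientation: [179.8, -0.3, -145.7]
force: [-0.8, 0.2, 0.5]
opening: 0.0496
```

```bash
python3 go.py .461 -.102 .0195 -145.5;  python3 - <<'E'
from plant import vision
import cv2
s=vision.snapshot('side'); cv2.imwrite('pics/s7.png',cv2.resize(s['pixels'][160:340,130:370,::-1],None,fx=3,fy=3))
E
```

```text
t 19.0 [ 0.4592 -0.1019  0.048 ] [ 179.8   -0.3 -145.7] F [-0.8  0.2  0.5] op 0.0496
[-0.011 -0.008  0.19 ] [ 0.003 -0.005 -0.003]
```

View pics/s7.png

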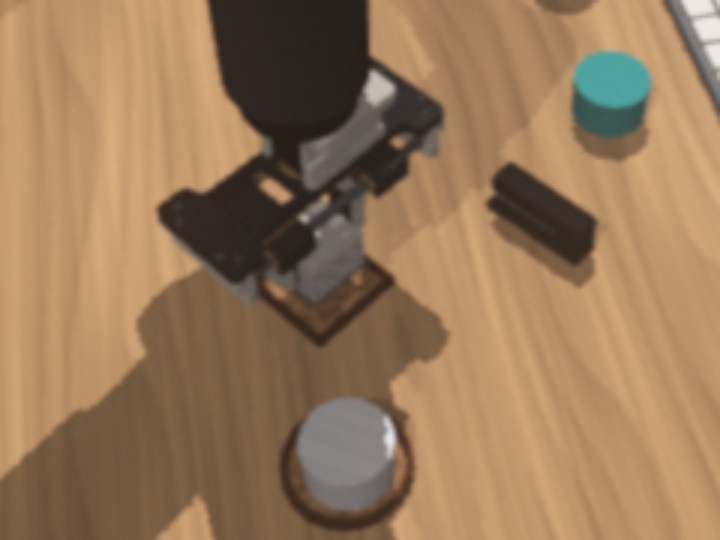

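The block at crop (325,260) is aligned over the square tray at (320,290). I'll lower it and release.

Emit:
drive_tool(moves=[[-0.011,-0.006,0.05,0.003,-0.005,-0.003],[-0.011,-0.006,0.1,0.003,-0.005,-0.003],[-0.011,-0.006,0.14,0.003,-0.005,-0.003],[-0.011,-0.006,0.17,0.003,-0.005,-0.003],[-0.011,-0.006,0.188,0.003,-0.005,-0.003],[-0.011,-0.006,0.194,0.003,-0.005,-0.003],[-0.011,-0.006,0.194,0.003,-0.005,-0.003]])

```text
clock: 19.75
tool_pos: [0.4618, -0.1017, 0.02]
orientation: [-180.0, 0.1, -145.5]
force: [0.7, -0.6, -0.6]
opening: 0.0498
```

```bash
python3 go.py .461 -.102 .019 -145.5
```

```text
t 19.75 [ 0.4618 -0.1017  0.02  ] [-1.800e+02  1.000e-01 -1.455e+02] F [ 0.7 -0.6 -0.6] op 0.0498
[0.006 0.002 0.007] [-0.     0.001  0.001]
```

Emit:
drive_tool(moves=[[0,0,0.006,0,0,0],[0,0,0.01,0,0,0],[0,0,0.01,0,0,0]])

```text
clock: 20.05
tool_pos: [0.4621, -0.1017, 0.0194]
orientation: [-179.9, 0.1, -145.4]
force: [-3.7, 1.2, 10.1]
opening: 0.05
```

Emit:
drive_tool(moves=[[0,0,0,0,0,0],[0,0,0,0,0,0],[0,0,0,0,0,0],[0,0,0,0,0,0],[0,0,0,0,0,0],[0,0,0,0,0,0],[0,0,0,0,0,0]], fingers=1)

```text
clock: 20.75
tool_pos: [0.4621, -0.1017, 0.0194]
orientation: [-179.9, 0.1, -145.4]
force: [-0.4, -0.6, 0.4]
opening: 0.0878
```

Emit:
drive_tool(moves=[[0,0,-0.1,0,0,0],[0,0,-0.25,0,0,0],[0,0,-0.5,0,0,0],[0,0,-0.7,0,0,0],[0,0,-0.7,0,0,0]])

```text
clock: 21.25
tool_pos: [0.4646, -0.1016, 0.1284]
orientation: [-179.7, 0.5, -145.4]
force: [-0.3, -0.4, -0.8]
opening: 0.0877
```

```bash
python3 go.py .6365 -.084 .12 -142.7
```

```text
t 21.25 [ 0.4646 -0.1016  0.1284] [-179.7    0.5 -145.4] F [-0.3 -0.4 -0.8] op 0.0877
[-1.009 -0.554  0.067] [-0.005  0.007 -0.045]
```

Emit:
drive_tool(moves=[[-0.25,-0.14,0,0,0,0],[-0.5,-0.28,0,0,0,-0.02],[-0.75,-0.42,0,-0.005,0.007,-0.045],[-1.0,-0.554,0.07,-0.005,0.007,-0.045],[-1.0,-0.554,0.2,-0.005,0.007,-0.045],[-1.0,-0.554,0.4,-0.005,0.007,-0.045],[-1.0,-0.554,0.4,-0.005,0.007,-0.045]])

```text
clock: 21.95
tool_pos: [0.6326, -0.0849, 0.0649]
orientation: [179.7, -0.4, -142.8]
force: [-0.6, -0.8, 0.1]
opening: 0.0877
```

```bash
python3 go.py .6365 -.084 .0145 -142.7;  python3 - <<'E'
from plant import vision
import cv2
s=vision.snapshot('side'); cv2.imwrite('pics/s8.png',cv2.resize(s['pixels'][120:320,150:420,::-1],None,fx=2.8,fy=2.8))
E
```

```text
t 21.95 [ 0.6326 -0.0849  0.0649] [ 179.7   -0.4 -142.8] F [-0.6 -0.8  0.1] op 0.0877
[-0.027 -0.013  0.336] [ 0.005 -0.006 -0.001]
```

View pics/s8.png

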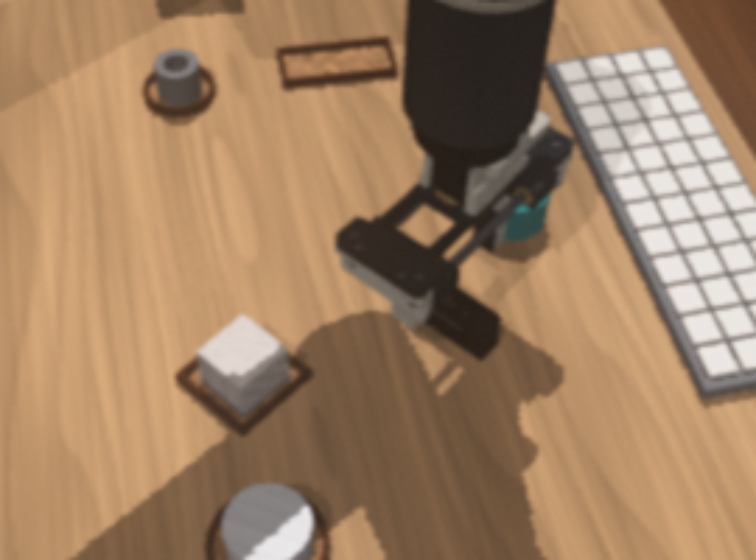

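The tape at crop (178,78) and the notes at (243,360) sit in their trays. The fingers straddle the stapler at (460,315), and the turquoise tin is more than 30 mm clear of them. I'll descend.

Emit:
drive_tool(moves=[[-0.027,-0.013,0.08,0.005,-0.006,0],[-0.027,-0.013,0.16,0.005,-0.006,0],[-0.027,-0.013,0.24,0.005,-0.006,0],[-0.027,-0.013,0.32,0.005,-0.006,0],[-0.027,-0.013,0.34,0.005,-0.006,0],[-0.027,-0.013,0.34,0.005,-0.006,0]])

```text
clock: 22.6
tool_pos: [0.6377, -0.0842, 0.016]
orientation: [-179.9, 0.1, -142.7]
force: [0.6, 0.1, -0.3]
opening: 0.0877
```

Emit:
drive_tool(moves=[[0,0,0,0,0,0],[0,0,0,0,0,0],[0,0,0,0,0,0],[0,0,0,0,0,0],[0,0,0,0,0,0],[0,0,0,0,0,0],[0,0,0,0,0,0],[0,0,0,0,0,0]], fingers=-1)

```text
clock: 23.4
tool_pos: [0.6377, -0.0842, 0.0159]
orientation: [-179.9, 0.1, -142.7]
force: [0.4, -0.1, 0.4]
opening: 0.0293
```

Emit:
drive_tool(moves=[[0,0,0,0,0,0],[0,0,0,0,0,0],[0,0,-0.05,0,0,0],[0,0,-0.15,0,0,0],[0,0,-0.3,0,0,0],[0,0,-0.5,0,0,0],[0,0,-0.65,0,0,0],[0,0,-0.65,0,0,0]])

```text
clock: 24.2
tool_pos: [0.64, -0.0841, 0.1188]
orientation: [-179.7, 0.4, -142.7]
force: [0.1, 0.6, -0.7]
opening: 0.0235
```

```bash
python3 go.py .614 .2515 .12 -93;  python3 - <<'E'
from plant import vision
import cv2
s=vision.snapshot('side'); cv2.imwrite('pics/s9.png',cv2.resize(s['pixels'][120:320,150:420,::-1],None,fx=2.8,fy=2.8))
E
```

```text
t 24.2 [ 0.64   -0.0841  0.1188] [-179.7    0.4 -142.7] F [ 0.1  0.6 -0.7] op 0.0235
[-1.219  1.884 -0.01 ] [-0.008  0.004 -0.828]
```

View pics/s9.png

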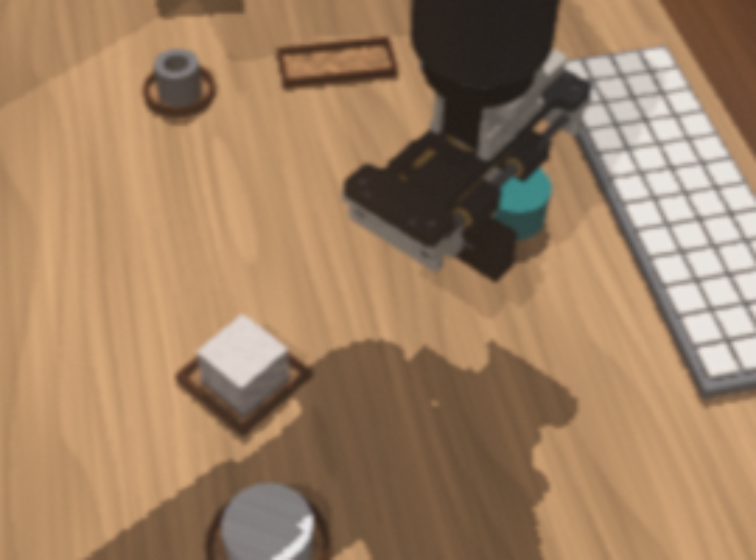

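Emit:
drive_tool(moves=[[-0.12,0.19,0,0,0,-0.08],[-0.24,0.37,0,0,0,-0.16],[-0.36,0.56,0,-0.005,0,-0.24],[-0.48,0.75,0,-0.008,0.004,-0.32],[-0.61,0.94,0,-0.008,0.004,-0.41],[-0.61,0.94,0,-0.008,0.004,-0.41]])

```text
clock: 24.85
tool_pos: [0.6257, 0.0871, 0.1162]
orientation: [179.8, 0.0, -117.7]
force: [-0.5, 0.5, -0.9]
opening: 0.0237
```

```bash
python3 go.py .614 .2515 .12 -93
```

```text
t 24.85 [0.6257 0.0871 0.1162] [ 179.8    0.  -117.7] F [-0.5  0.5 -0.9] op 0.0237
[-0.934  0.579 -0.023] [ 0.003  0.001 -0.412]
```

Emit:
drive_tool(moves=[[-0.19,0.12,0,0,0,-0.08],[-0.37,0.23,0,0,0,-0.16],[-0.56,0.35,0,0,0,-0.24],[-0.75,0.46,0,0,0,-0.32],[-0.934,0.579,0,0.003,0,-0.41],[-0.934,0.579,0,0.003,0,-0.41]])

```text
clock: 25.45
tool_pos: [0.6134, 0.2547, 0.116]
orientation: [180.0, 0.1, -92.8]
force: [-0.4, -0.8, -1.5]
opening: 0.0241
```

```bash
python3 go.py .614 .2515 .06 -93
```

```text
t 25.45 [0.6134 0.2547 0.116 ] [ 1.80e+02  1.00e-01 -9.28e+01] F [-0.4 -0.8 -1.5] op 0.0241
[ 0.021 -0.005  0.373] [0.    0.001 0.003]
```

Emit:
drive_tool(moves=[[0.021,-0.005,0.05,0,0,0.003],[0.021,-0.005,0.18,0,0,0.003],[0.021,-0.005,0.32,0,0,0.003],[0.021,-0.005,0.373,0,0,0.003],[0.021,-0.005,0.373,0,0,0.003]])

```text
clock: 25.95
tool_pos: [0.6131, 0.2498, 0.0582]
orientation: [179.8, -0.1, -93.1]
force: [-0.1, -0.0, -1.0]
opening: 0.0235
```

```bash
python3 go.py .614 .2515 .019 -93;  python3 - <<'E'
from plant import vision
import cv2
s=vision.snapshot('side'); cv2.imwrite('pics/s10.png',cv2.resize(s['pixels'][50:210,170:370,::-1],None,fx=3.5,fy=3.5))
E
```

```text
t 25.95 [0.6131 0.2498 0.0582] [ 1.798e+02 -1.000e-01 -9.310e+01] F [-0.1 -0.  -1. ] op 0.0235
[-0.012 -0.006  0.261] [ 0.003 -0.001 -0.002]
```

View pics/s10.png

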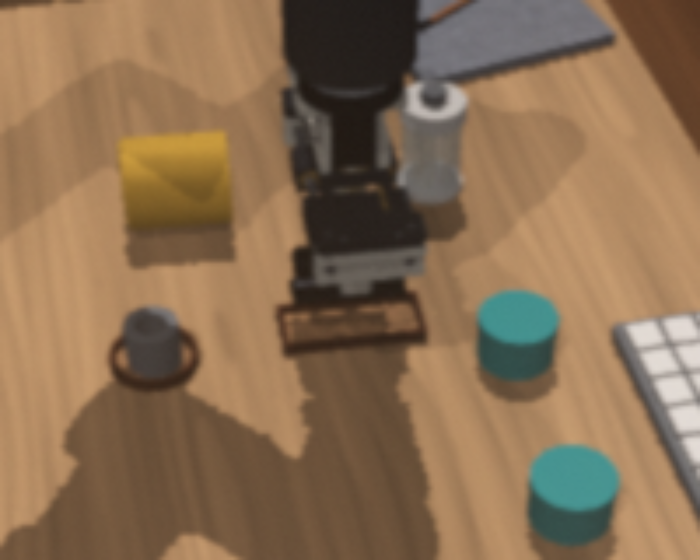

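The stapler hangs above the long tray at crop (350,325), clear of the bottle and the mug. I'll lower it.

Emit:
drive_tool(moves=[[-0.012,-0.003,0.06,0.003,0,0],[-0.012,-0.003,0.12,0.003,0,0],[-0.012,-0.003,0.18,0.003,0,0],[-0.012,-0.003,0.22,0.003,0,0],[-0.012,-0.003,0.245,0.003,0,0],[-0.012,-0.003,0.262,0.003,0,0],[-0.012,-0.003,0.262,0.003,0,0],[-0.012,-0.003,0.262,0.003,0,0]])

```text
clock: 26.8
tool_pos: [0.6146, 0.2524, 0.0204]
orientation: [-179.9, 0.0, -93.1]
force: [-0.7, 0.5, -0.9]
opening: 0.0235
```

```bash
python3 go.py .614 .2515 .0185 -93
```

```text
t 26.8 [0.6146 0.2524 0.0204] [-179.9    0.   -93.1] F [-0.7  0.5 -0.9] op 0.0235
[0.006 0.003 0.013] [-0.002  0.    -0.001]
```

Emit:
drive_tool(moves=[[0.004,0,0.006,0,0,0],[0.004,0,0.012,0,0,0],[0.004,0,0.014,0,0,0],[0.004,0,0.014,0,0,0]])

```text
clock: 27.2
tool_pos: [0.6147, 0.2519, 0.0189]
orientation: [-179.9, 0.0, -93.0]
force: [-1.3, -0.3, 3.9]
opening: 0.0237
```

```bash
python3 go.py .614 .2515 .0185 -93
```

```text
t 27.2 [0.6147 0.2519 0.0189] [-179.9    0.   -93. ] F [-1.3 -0.3  3.9] op 0.0237
[0.003 0.005 0.003] [-0.002  0.001 -0.001]
```

Contact (3.9 N), so I'll release, lift, and back away from the view.

Emit:
drive_tool(moves=[[0,0,0,0,0,0],[0,0,0,0,0,0],[0,0,0,0,0,0],[0,0,0,0,0,0],[0,0,0,0,0,0],[0,0,0,0,0,0],[0,0,0,0,0,0],[0,0,0,0,0,0]], fingers=1)

```text
clock: 28.0
tool_pos: [0.6148, 0.2519, 0.0189]
orientation: [-179.9, 0.0, -93.0]
force: [-0.4, -0.6, -0.4]
opening: 0.0822
```

Emit:
drive_tool(moves=[[0,0,-0.1,0,0,0],[0,0,-0.25,0,0,0],[0,0,-0.5,0,0,0],[0,0,-0.75,0,0,0],[0,0,-1.0,0,0,0],[0,0,-1.0,0,0,0]])

```text
clock: 28.6
tool_pos: [0.6174, 0.2533, 0.1769]
orientation: [-179.3, 0.4, -93.0]
force: [0.5, 0.2, 0.2]
opening: 0.0875
```

Emit:
drive_tool(moves=[[0,0,-0.2,0,0,0],[0.2,0,-0.4,0,0,0],[0.5,0,-0.4,0,0,0],[0.8,0,-0.4,0,0,0],[1.0,0,-0.4,0,0,0],[1.0,0,-0.4,0,0,0]])

```text
clock: 29.2
tool_pos: [0.6083, 0.0998, 0.2376]
orientation: [-179.2, 0.4, -93.2]
force: [0.4, 0.7, -0.7]
opening: 0.0873
```

```bash
python3 - <<'E'
from plant import vision
import cv2,pickle
for n in('top','side'):
    s=vision.snapshot(n); pickle.dump(s,open(n+'1.pkl','wb')); cv2.imwrite(f'pics/{n}1.png',s['pixels'][:,:,::-1])
E
```

```text
(no output)
```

View pics/top1.png

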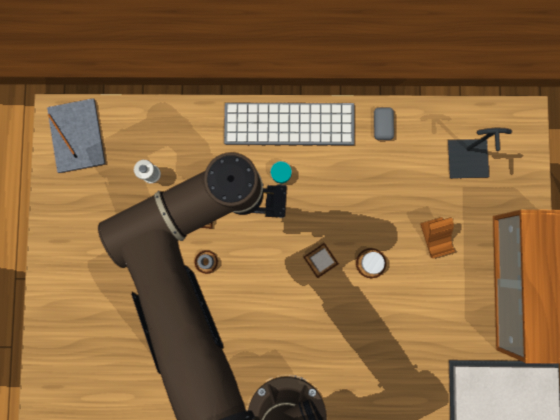

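View pics/side1.png

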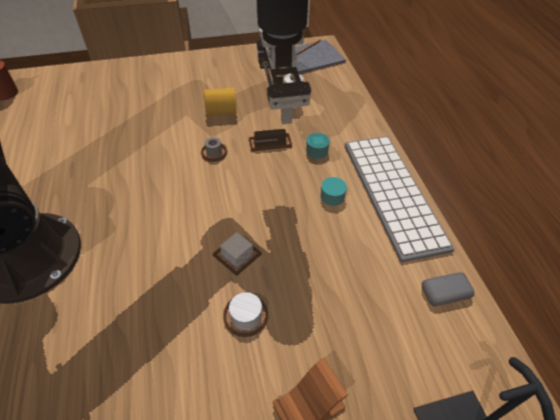

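The side view shows all four in their trays. The arm hides the long tray (205,209) and the mug in the top view, so I'll move clear and measure.

Emit:
drive_tool(moves=[[0.3,0,-0.1,0,0,0],[0.6,0,-0.2,0,0,0],[0.9,0,-0.2,0,0,0],[1.0,0,-0.2,0,0,0],[1.0,0,-0.2,0,0,0]])

```text
clock: 29.8
tool_pos: [0.6005, -0.0487, 0.2664]
orientation: [-179.2, 0.4, -93.2]
force: [0.0, -0.5, -0.2]
opening: 0.0874
```

Emit:
drive_tool(moves=[[0.25,0,0,0,0,0],[0.5,0,0,0,0,0],[0.7,0,0,0,0,0],[0.7,0,0,0,0,0],[0.7,0,0,0,0,0]])

```text
clock: 30.3
tool_pos: [0.5951, -0.1527, 0.2653]
orientation: [-179.2, 0.4, -93.2]
force: [0.2, 0.2, -0.5]
opening: 0.0875
```

```bash
cat > m1.py <<'E'
from h import *
from plant import vision
t,s=[vision.snapshot(n) for n in('top','side')]
T1=pickle.load(open('top1.pkl','rb'));S1=pickle.load(open('side1.pkl','rb'))
a=t['pixels'][130:300,110:410,::-1]; b=s['pixels'][80:345,150:400,::-1]
cv2.imwrite('pics/e_top.png',cv2.resize(a,None,fx=2.6,fy=2.6,interpolation=2)); cv2.imwrite('pics/e_side.png',cv2.resize(b,None,fx=2.2,fy=2.2,interpolation=2))
for n,k,tr in [('tin','grey',(.4547,-.252)),('tape','grey',(.4537,.2445)),('notes','grey',(.461,-.102)),('stapler','black',(.614,.2515))]:
    for nm,v in(('top',t),('side',s),('top1',T1),('side1',S1)):
        try:
            w=proj(v,[[*tr,.04 if 'top' in nm else .025]])[0]
            r,c,_=fit([v],n,k,[w],tr,z0=.003,yaw=n in('notes','stapler')); print(n,nm,'off mm',np.round((np.array(r[:2])-tr)*1000,1),'yaw',round(r[2],1),'cost',round(c,3))
        except Exception as e: print(n,nm,e)
E
python3 m1.py; python3 go.py
```

```text
tin top off mm [ 0.7 -2.6] yaw 5.6 cost 0.026
tin side off mm [0.5 0.7] yaw 5.8 cost 0.023
tin top1 off mm [ 0.8 -3.3] yaw 14.8 cost 0.047
tin side1 off mm [0.5 0.6] yaw 4.6 cost 0.043
tape top off mm [1.  0.9] yaw 12.0 cost 0.068
tape side off mm [1.5 1.2] yaw 4.7 cost 0.134
tape top1 off mm [1.1 0.9] yaw 8.7 cost 0.065
tape side1 off mm [1.5 1.2] yaw 6.9 cost 0.139
notes top off mm [ 1.2 -2.3] yaw 34.4 cost 0.059
notes side off mm [1.4 1.2] yaw 34.6 cost 0.027
notes top1 off mm [ 1.9 -1.3] yaw 34.8 cost 0.033
notes side1 off mm [1.6 0.3] yaw 34.6 cost 0.018
stapler top off mm [-2.7 -1.7] yaw -3.5 cost 0.12
stapler side off mm [ 8.6 11.2] yaw 193.8 cost 0.475
stapler top1 off mm [-35.7  41.6] yaw -38.9 cost 0.741
stapler side1 off mm [-0.3 -3. ] yaw 166.5 cost 0.302
t 30.4 [ 0.5951 -0.152   0.2655] [-179.2    0.4  -93.1] F [-1.1 -0.8  0.9] op 0.0876
```

View pics/e_top.png

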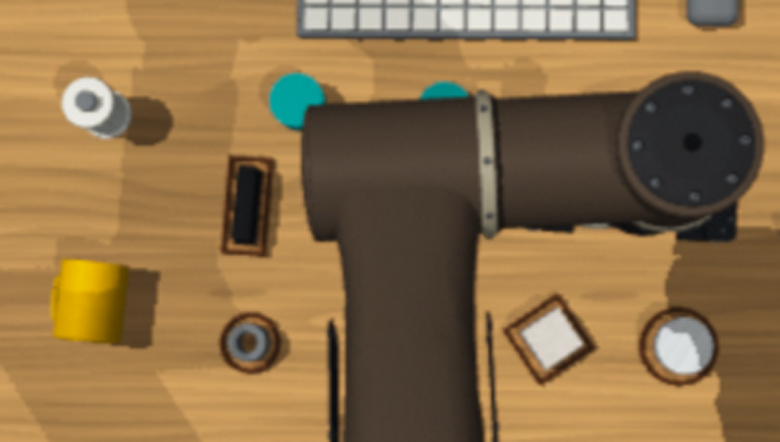

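View pics/e_side.png

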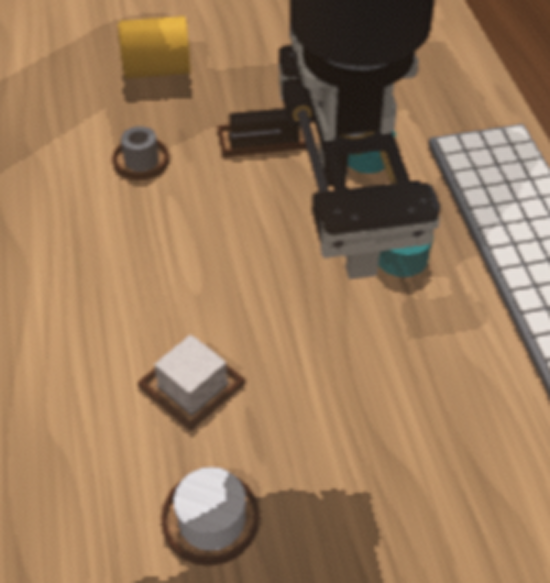

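All four objects are within about 3 mm of their tray centres, with 8 mm of slack, and level. I'll check quickly that the bystanders are unmoved, then hand in.

```bash
python3 - <<'E'
import pickle,cv2,numpy as np
from plant import vision, ticket, sensors
a=pickle.load(open('top0.pkl','rb'))['pixels']; b=vision.snapshot('top')['pixels']
for n,(u0,u1,v0,v1),lo,hi in(('mug',(120,170,220,270),(18,150,60),(32,255,255)),('stand',(415,465,210,265),(3,140,60),(12,255,255))):
    c=[]
    for im in(a,b):
        m=cv2.inRange(cv2.cvtColor(im[v0:v1,u0:u1],cv2.COLOR_RGB2HSV),lo,hi); M=cv2.moments(m,True); c.append((round(M['m10']/M['m00'],1),round(M['m01']/M['m00'],1),M['m00']))
    print(n,c)
o=sensors.get_obs(); print(o['clock'],np.abs(o['qvel']).max())
ticket.close_job()
E
```

```text
mug [(23.9, 25.5, 925.0), (23.8, 25.4, 932.0)]
stand [(26.0, 23.6, 5.0), (17.2, 21.4, 13.0)]
30.45 0.18400095981346018
the job is handed in; nothing more can be done
```

I put the tin, tape, note block and stapler into their trays in that order and handed the job in at 30.45 s. No verdict was reported.

| Thing | Offset from tray centre | Room to the rim | How it was checked |
|---|---|---|---|
| Tin | within 3.3 mm | 8 mm | both cameras |
| Tape | within 2 mm | 8 mm | both cameras |
| Note block | within 2.6 mm | 8 mm | both cameras; yaw within about 0.3° of the tray |
| Stapler | within 3.2 mm, yaw within about 1° | 8 mm | top camera only |

- **Flatness:** in the last pictures all four look right way up and flat inside their rims.
- **Forces:** the largest tool force I read between moves was about 11 N, well under the limits.
- **Checks that failed or disagreed:**
  - **Stapler:** the side-camera fits failed, because of a poor black mask and the arm in the way. One top-camera fit, taken with the arm over the tray, failed too.
  - **Tin and note block:** the two cameras differed by up to 4 mm in y.
  - **Phone stand:** my last check that it had not moved was useless. The colour mask caught only 5 to 13 pixels, so it shows nothing. The stand looks the same in the earlier pictures, and the arm never came near it.
- **Bystanders:** the mug's image position changed by only 0.1 pixel. I did not touch the turquoise tins.

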